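# Load the soldering brick into its holder

### The job

A copper basket is parked in the pocket of the soldering-brick holder: lift it out by its arched handle and stand it upright, wholly on the round black mat. Then lower the soldering brick into the pocket, its cut corner in the pocket's cut corner, until it lies flat and fully home, keeping hold of it until it is down inside the pocket. The brick is brittle, so do not drop it or ram it in, and leave the jar, the pot, the third hand and the drill-bit block standing where they are.

Things in the scene. Friction and masses are not known exactly. Their poses are not given: they have to be found in the camera images.
- holder: Fixed white enamel tray, blue rim 10 mm high, 170 (x) x 124 (y) mm, with a dark steel frame 8 mm thick round a pocket open at the top. Origin: centre of the underside, below the pocket's centre; z up. Pocket 103 (x) x 61 (y) mm, +x +y corner cut at 45 degrees like the brick's (1.5 mm clearance all round); floor at z = 6 mm, frame top at z = 20 mm, its upper 5 mm flared out at 45 degrees.
- brick: Loose cream soldering brick, 100 (x) x 58 (y) x 38 (z) mm, 0.13 to 0.25 kg, a 20 x 20 mm triangle cut off its +x +y corner; scorch marks on top. Starts flat on the bench, right side up. Origin: centre of the underside (of the uncut outline); z up. Seated, its axes match the holder's, its origin is 6 mm above the holder's and 24 mm of it stands above the frame.
- brick_corner (a point): Point in the middle of the brick's cut corner face, at the underside: (40, 19, 0) mm in the brick's frame.
- pocket_corner (a point): Where point brick_corner comes to lie when the brick is seated: (40, 19, 6) mm in the holder's frame.
- basket: Loose small round copper basket with a few brass discs inside, 48 mm across the foot, 52 mm across the rim, 30 mm high, 0.1 to 0.19 kg in all. Starts upright on the pocket's floor. Origin: centre of the underside; z up.
- basket_handle: Rigid arched copper handle of the basket, round bar of 8 mm diameter, same origin and axes as the basket. The arch stands in the basket's y-z plane: uprights at y = +-24.5 mm from the rim up to z = 70 mm; a straight level top bar along y from y = -16 to +16 mm with its axis at z = 85 mm (top at 89 mm).
- mat: Fixed round black rubber mat, 104 mm diameter, 8 mm thick. Origin: centre of the underside.
- jar: Bystander: small jar with a green cap, 40 mm diameter, 60 mm high. Origin: centre of the underside.
- pot: Bystander: clear pot with a blue cap, 50 mm diameter, 45 mm high. Origin: centre of the underside.
- third_hand: Bystander: third hand: dark steel disc foot 68 mm in diameter and 22 mm high, thin steel post with a ball at z = 122 mm, short arm with tweezers reaching 38 mm towards its +x, highest point 140 mm. Origin: centre of the underside.
- bit_block: Bystander: pale wooden block 50 x 36 x 30 mm with thin drill bits standing in it up to z = 58 mm. Origin: centre of the underside.
There are look-alikes about, which are no part of the job. Leave any green look-alike of the brick alone.

How it is judged:
By the outcome, as a careful person would: the job done as asked, in the order asked, and still so for the second after the job is handed in, with the robot touching nothing.
It also fails if it takes over 72 s, if anything falls off the work surface, if the arm or the gripper's body presses on something with over 40 N, if the wrist force passes 120 N, or if a joint passes its speed limit or range.

### The arm

A 7-joint arm with a two-finger parallel gripper is mounted at the origin on the work surface. World frame = base frame: x ahead of the robot, y to its left, z up, the work surface at z = 0. Lengths are in m, angles in degrees, forces in N, time in s.
With the tool pointing down it reaches from about 0.425 to 0.875 m from the base axis. Payload 8.4 kg.
Tool frame: the origin (TCP) lies between the finger pads; the fingertips stand 14 mm ahead of it and the grasp point (between the pads) lies 5 mm behind it; z points along the fingers, y is the line along which they close (so a half turn about z gives the same grasp; the last joint's range is limited). The gripper opens to 87 mm and grips with 3 to 60 N. Pads are 19 mm wide; open, the fingers measure 117 mm over their backs; the gripper's body (75 mm by 190 mm) begins 51 mm behind the grasp point.
Start: joints at [-81.715, 19.091, 2.286, 83.961, -0.768, 76.965, -3.352], TCP at [0.157, 0.631, 0.237] pointing down, gripper open.
Joint ranges: [-147.57, 147.57], [-21.85, 119.76], [-74.77, 79.35], [14.55, 137.4], [-85.83, 265.84], [4.83, 119.75], [-152.11, 152.11]. Speed limits (degrees/s): [127.2, 127.2, 159.86, 159.86, 180, 180, 180].

### API

Orientations are given as a 3x3 rotation matrix whose columns are the frame's x, y, z axes.
In Python, from plant import ctrl gives the robot as it stands. The module is installed in compiled form; this text tells all that it offers.
- The arm moves only by the tool apply_moves, never from a script. Its argument "increments" is a list of rows, each a list of 5 numbers: the shift along the tool's x, y, z in m, then the turn about the tool's z in degrees, then the opening, from -1 (shut) to 1 (fully open), so that 0 is half open. In form: [[x, y, z, roll, fingers], ...]. A call has 1 to 5 rows; each row is the pose to reach, as a shift and turn from the pose commanded when the call began, along the tool's axes at that moment; what a row does not reach only later rows make up. A row lasts 1/8 s, in which the tool goes at most 62.5 mm and 10.7 degrees, less where a joint would pass 70% of its speed; a pose out of reach is approached as far as the arm can. A call with a gripper value outside its range is refused whole. The fingers move at their own pace and stop on an object; "squeeze" is the grip in N (left out, the last holds). Time passes only in rows, so rows that repeat a pose let the fingers close. It gives the time, the measured TCP pose, the force, the opening and the grip force at its end, in the units of the state.
- ctrl.observe(): the state, without advancing time (a new reading comes with each control period).
- ctrl.grab_frame(name): name is "side" or "top"; returns the picture (480x640x3 uint8, red, green, blue); there is no depth.
- ctrl.get_calibration(name): a dict with "fx", "fy", "cx", "cy" (pixels), "dist_coeffs" ([k1, k2, p1, p2, k3] as OpenCV has them; the pictures are not rectified), "world_from_camera" (4x4, takes a point from camera to world coordinates). Camera axes: x right, y up, looking along -z (the intrinsics and any distortion apply to the point x, -y, -z); pixel columns grow to the right and rows downward; lengths in m; the calibration is good to about 2 mm. A picture is of the moment at which its call begins. get_calibration takes no time and is no camera call.
- ctrl.job_done(): hands the job in; it is judged then, once.
Trained networks look in the newest picture that a camera, given by its name, has taken for a name from the list of things; names that differ only in an ending like _2 or _b are one class to them, and where a whole thing is asked for, a point or a joint stands for the part that bears it (a point fixed in the world has none). Each returns a list of dicts, best first, with "confidence" (0 to 1); they miss things now and then, are a little off and sometimes report something else, mostly with a low value. They report only what shows in the picture. A call takes as long as a camera call. They do not tell look-alikes from the thing itself.
- ctrl.boxes_of(target, camera): "xyz" ([x, y, z] in m, in the coordinates of the camera as it stood for that picture, good to about 4 mm: the middle of the surface that is visible of it).
- ctrl.pinpoint(target, camera): "xyz" ([x, y, z] in m, in the coordinates of the camera as it stood for that picture, good to about 4 mm: a listed point, or the origin of a listed thing).
The state is a dict: "t": time; "qpos": joint angles; "joint_vel": joint speeds; "effort": joint torques, N m; "tcp_pos": TCP position; "tcp_rot": TCP orientation; "contact_force": force on the tool from outside, world axes, zero at the start; "moment": the same for the moment, N m; "finger_gap": opening from 0.0 (shut) to 1.0 (fully open); "gripper_force": force on a finger pad.
Only numpy, scipy, OpenCV 4.12 (cv2) and the standard library are available. Lean on these libraries where they do the work, as an engineer would, in place of code of your own. Each camera call takes 0.05 s, during which the arm holds its last target. There are 200 camera calls.

## Working session

There is one attempt and no reset: what is moved stays moved. The work goes in short steps, Python scripts to look and compute and a tool call to move; the robot and the scene stay as the last step left them, time stands still between calls to the robot, and variables do not carry over. Pictures are saved under pics/ and viewed, at most 10 in all, crops included, and the job is handed in when it is done.

Besides the shell and the picture viewer there is one more tool, called after "Request:" as name(argument=value, ...) on one line, values as JSON. apply_moves: Moves the arm, as the interface text tells. Its arguments: {"type":"object","properties":{"increments":{"type":"array"},"squeeze":{"type":"number"}},"required":["increments"]}

```bash
mkdir -p pics
cat > h.py <<'E'
import numpy as np, cv2
from plant import ctrl
np.set_printoptions(precision=4,suppress=True)
def W(n,p):
    T=np.array(ctrl.get_calibration(n)["world_from_camera"]); return T[:3,:3]@np.array(p)+T[:3,3]
def snap(n,f=None):
    im=ctrl.grab_frame(n)
    if f: cv2.imwrite('pics/'+f,im[:,:,::-1])
    return im
def K(n):
    c=ctrl.get_calibration(n); return np.array([[c['fx'],0,c['cx']],[0,c['fy'],c['cy']],[0,0,1.]]),np.array(c['dist_coeffs']),np.array(c['world_from_camera'])
def ray(n,uv,z):
    k,d,T=K(n); p=cv2.undistortPoints(np.array(uv,float).reshape(-1,1,2),k,d).reshape(-1,2)
    r=np.c_[p[:,0],-p[:,1],-np.ones(len(p))]@T[:3,:3].T
    return T[:3,3]+r*((z-T[2,3])/r[:,2])[:,None]
def proj(n,P):
    k,d,T=K(n); q=(np.array(P,float).reshape(-1,3)-T[:3,3])@T[:3,:3]
    return cv2.projectPoints(q*[1,-1,-1],np.zeros(3),np.zeros(3),k,d)[0].reshape(-1,2)
E
python3 - <<'E'
from h import *
for n in('top','side'):
    snap(n,n+'0.png'); print(n,K(n)[2][:3,3])
    for t in 'holder brick brick_corner pocket_corner basket basket_handle mat jar pot third_hand bit_block'.split():
        r=ctrl.pinpoint(t,n)
        print(t,[(W(n,d['xyz']).round(4).tolist(),round(d['confidence'],2)) for d in r[:4]])
o=ctrl.observe();print(o['t'],o['tcp_pos'],np.array(o['tcp_rot']))
E
```

```text
top [ 0.355  -0.0091  0.9563]
holder [([0.5677, 0.0318, -0.0008], 0.74), ([0.6623, 0.1533, -0.0002], 0.39)]
brick [([0.5142, -0.1277, 0.0033], 0.91), ([0.4775, -0.2629, 0.0022], 0.69), ([0.3379, -0.2281, 0.0028], 0.66), ([0.636, -0.3231, -0.0023], 0.66)]
brick_corner [([0.5498, -0.1052, -0.0004], 0.94), ([0.6022, -0.3575, -0.001], 0.87), ([0.4983, -0.2192, -0.0032], 0.84), ([0.3765, -0.2561, 0.0023], 0.65)]
pocket_corner [([0.6142, 0.0601, 0.0068], 0.8)]
basket [([0.5772, 0.0333, 0.0053], 0.88)]
basket_handle [([0.5831, 0.0315, 0.0076], 0.5)]
mat [([0.4954, 0.2715, -0.0009], 0.93), ([0.4957, -0.2184, 0.0009], 0.35)]
jar [([0.3894, 0.1139, -0.0012], 0.95)]
pot [([0.3696, -0.1004, 0.0018], 0.71)]
third_hand [([0.6654, 0.1545, -0.0003], 0.67), ([0.5723, 0.0344, -0.0001], 0.37)]
bit_block [([0.6622, -0.1574, 0.0013], 0.94)]
side [0.3463 0.5559 0.7044]
holder [([0.5735, 0.0377, 0.0015], 0.56)]
brick [([0.4793, -0.2575, 0.001], 0.91), ([0.3389, -0.2285, 0.0041], 0.79), ([0.5194, -0.1281, -0.0013], 0.79), ([0.6325, -0.3239, -0.0021], 0.69)]
brick_corner [([0.5516, -0.1034, -0.003], 0.9), ([0.3806, -0.2502, 0.0042], 0.72), ([0.6052, -0.3558, 0.0041], 0.68), ([0.4954, -0.2201, -0.0028], 0.55)]
pocket_corner [([0.6134, 0.0564, 0.0047], 0.8)]
basket [([0.575, 0.036, 0.0113], 0.82)]
basket_handle [([0.4931, -0.2226, -0.0004], 0.31)]
mat [([0.4927, 0.2767, -0.0008], 0.73)]
jar [([0.3904, 0.114, -0.0005], 0.98)]
pot [([0.3729, -0.1051, -0.0024], 0.91)]
third_hand [([0.6647, 0.1541, 0.0023], 0.83), ([0.3928, 0.1116, -0.001], 0.51)]
bit_block []
1.2 [0.157  0.6307 0.2365] [[-0.9704  0.2415  0.    ]
 [ 0.2415  0.9704 -0.    ]
 [-0.     -0.     -1.    ]]
```

View pics/top0.png

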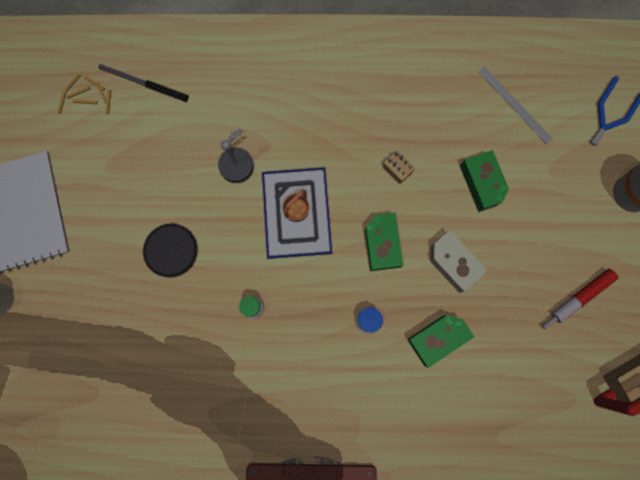

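View pics/side0.png

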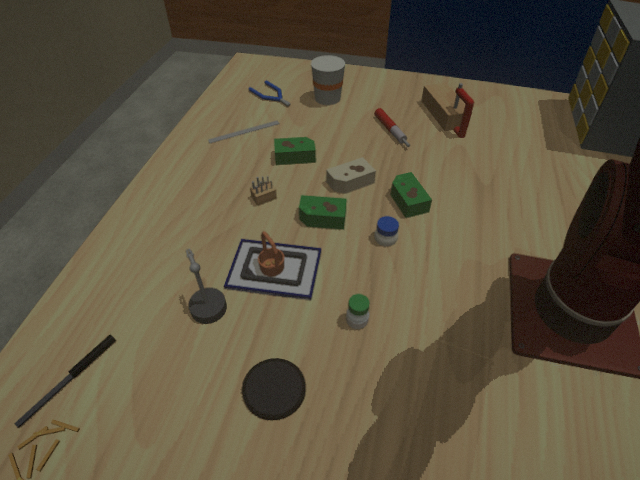

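The top view (up = +x, left = +y) shows the mat at about (170,250), the holder with the basket at (297,212) and the cream brick at (459,261), with green look-alikes around it. The side view agrees. Next I'll refine the yaws.

Run:
```python
from h import *
im=cv2.imread('pics/top0.png')
a=cv2.resize(im[155:270,250:345],None,fx=4,fy=4,interpolation=cv2.INTER_CUBIC)
b=cv2.resize(im[215:310,415:505],None,fx=4,fy=4,interpolation=cv2.INTER_CUBIC)
h=max(a.shape[0],b.shape[0]); c=np.zeros((h,a.shape[1]+b.shape[1],3),np.uint8); c[:a.shape[0],:a.shape[1]]=a; c[:b.shape[0],a.shape[1]:]=b
cv2.imwrite('pics/crop1.png',c)
# mat circle
```

```text
(no output)
```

View pics/crop1.png

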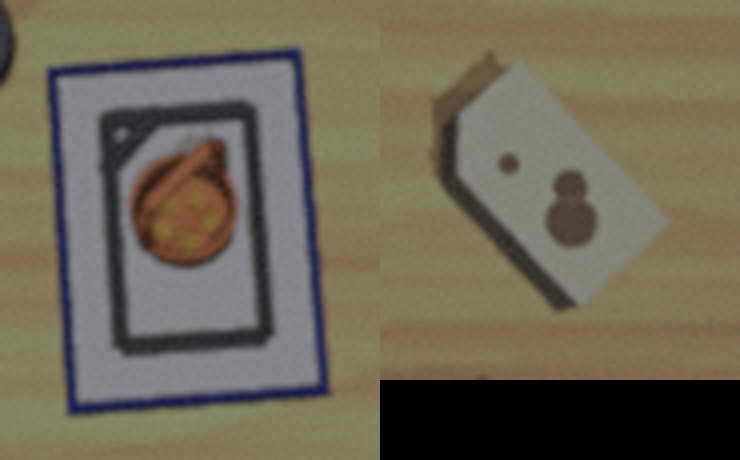

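```bash
cat >> h.py <<'E'
def fit2(M,Wd):
    M=np.array(M,float)[:,:2];Wd=np.array(Wd)[:,:2];m=M.mean(0);w=Wd.mean(0)
    H=(M-m).T@(Wd-w); a=np.arctan2(H[0,1]-H[1,0],H[0,0]+H[1,1]); R=np.array([[np.cos(a),-np.sin(a)],[np.sin(a),np.cos(a)]])
    t=w-R@m; return t,np.degrees(a),(Wd-(M@R.T+t))*1000
def tosh(dx,dy):
    o=ctrl.observe(); return np.array(o['tcp_rot']).T@np.array([dx,dy,0])
E
python3 - <<'E'
from h import *
A=lambda p:np.array(p)/4+[250,155]-0.375; B=lambda p:np.array(p)/4+[415,215]-0.375-[95,0]
hw=ray('top',A([(48,68),(300,50),(328,392),(70,413)]),.010)
print('holder',fit2([(.085,.062),(.085,-.062),(-.085,-.062),(-.085,.062)],hw))
# frame outer (119x77) at z=.02
fw=ray('top',A([(258,102),(272,340),(116,352)]),.020)
print('frame',fit2([(.0595,-.0385),(-.0595,-.0385),(-.0595,.0385)],fw))
bw=ray('top',B([(520,62),(668,222),(580,305),(455,178),(457,118)]),.038)
print('brick',fit2([(.05,-.029),(-.05,-.029),(-.05,.029),(.03,.029),(.05,.009)],bw))
print('rim',ray('top',A([(185,212)]),.036))
print('bar',ray('top',A([(145,210),(218,148),(182,177)]),.093))
# mat: dark blob
im=cv2.imread('pics/top0.png'); g=im.max(2)[215:285,135:205]; m=(g<70).astype(np.uint8)
c=max(cv2.findContours(m,0,2)[0],key=cv2.contourArea); (x,y),r=cv2.minEnclosingCircle(c); print('mat',ray('top',[(x+135,y+215)],.008),r)
# side-view overlay for check
s=cv2.imread('pics/side0.png')
t,a,_=fit2([(.085,.062),(.085,-.062),(-.085,-.062),(-.085,.062)],hw)
def pl(M,t,a,z,n,img):
    a=np.radians(a);R=np.array([[np.cos(a),-np.sin(a)],[np.sin(a),np.cos(a)]]);P=np.array(M)@R.T+t
    cv2.polylines(img,[np.round(proj(n,np.c_[P,np.full(len(P),z)])*4*4).astype(int)],True,(0,0,255),1,shift=2)
tb,ab,_=fit2([(.05,-.029),(-.05,-.029),(-.05,.029),(.03,.029),(.05,.009)],bw)
s4=cv2.resize(s,None,fx=4,fy=4,interpolation=cv2.INTER_CUBIC)
hm=[(.085,.062),(.085,-.062),(-.085,-.062),(-.085,.062)]; pk=[(.0515,-.0305),(-.0515,-.0305),(-.0515,.0305),(.0315,.0305),(.0515,.0105)]
bm=[(.05,-.029),(-.05,-.029),(-.05,.029),(.03,.029),(.05,.009)]
pl(hm,t,a,.01,'side',s4);pl(bm,tb,ab,.038,'side',s4);pl(bm,tb,ab,0,'side',s4)
# handle at rim-center estimate
c=s4[4*225:4*305,4*215:4*330]; d=s4[4*150:4*200,4*315:4*385]
out=np.zeros((c.shape[0],c.shape[1]+d.shape[1],3),np.uint8); out[:,:c.shape[1]]=c; out[:d.shape[0],c.shape[1]:]=d
cv2.imwrite('pics/side_ov.png',out)
E
```

```text
holder (array([0.5727, 0.0341]), np.float64(5.0209363692820626), array([[-0.5077, -0.9565],
       [-1.3397,  0.843 ],
       [ 1.0794,  1.3577],
       [ 0.768 , -1.2443]]))
frame (array([0.5723, 0.0339]), np.float64(4.487036717646881), array([[-2.3354,  0.3434],
       [ 1.3479,  1.8686],
       [ 0.9875, -2.212 ]]))
brick (array([ 0.4781, -0.2603]), np.float64(42.48798473868367), array([[-0.311 , -1.5773],
       [ 0.2084,  1.0647],
       [ 1.4642, -0.2233],
       [-0.378 ,  0.5942],
       [-0.9836,  0.1417]]))
rim [[0.5744 0.0336 0.036 ]]
bar [[0.5616 0.0484 0.093 ]
 [0.5897 0.017  0.093 ]
 [0.5765 0.0325 0.093 ]]
mat [[0.4959 0.2721 0.008 ]] 27.518342971801758
```

View pics/side_ov.png

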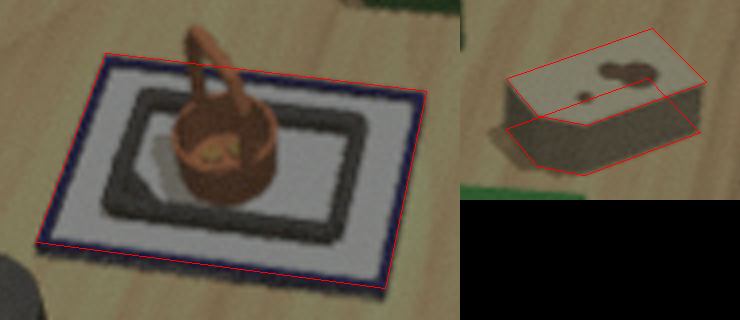

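The side overlay matches the top fit: rim corners (105,53)–(385,290) and the brick outline line up to about 1 px. Now to move over the basket handle.

Request:
apply_moves(increments=[[-0.551,-0.479,0,34,0],[-0.551,-0.479,0,34,0],[-0.551,-0.479,0,34,0],[-0.551,-0.479,0,34,0],[-0.551,-0.479,0,34,0]], squeeze=35)

```text
t: 1.82
tcp_pos: [0.3372, 0.3731, 0.2368]
tcp_rot: [[-0.669, 0.743, 0.0], [0.743, 0.669, 0.001], [0.0, 0.001, -1.0]]
contact_force: [1.6, 0.6, 0.8]
finger_gap: 0.54
gripper_force: 0.0
```

Request:
apply_moves(increments=[[-0.062,-0.007,0,0,0],[-0.124,-0.015,0,0,0],[-0.186,-0.023,0,0,0],[-0.248,-0.03,0,0,0],[-0.3,-0.037,0,0,0]])

```text
t: 2.45
tcp_pos: [0.5108, 0.1249, 0.237]
tcp_rot: [[-0.669, 0.744, 0.001], [0.744, 0.669, 0.001], [-0.0, 0.001, -1.0]]
contact_force: [-0.2, 0.7, -0.8]
finger_gap: 0.498
gripper_force: 0.0
```

Request:
apply_moves(increments=[[-0.04,-0.005,0,0,0],[-0.08,-0.009,0,0,0],[-0.08,-0.009,0,0,0],[-0.08,-0.009,0,0,0]])

```text
t: 2.95
tcp_pos: [0.5562, 0.0624, 0.2364]
tcp_rot: [[-0.67, 0.743, -0.0], [0.743, 0.67, 0.0], [0.0, -0.0, -1.0]]
contact_force: [0.0, 0.0, -0.7]
finger_gap: 0.5
gripper_force: 0.0
```

Request:
apply_moves(increments=[[-0.035,-0.005,0,0,0],[-0.035,-0.005,0.04,0,0],[-0.035,-0.005,0.08,0,0],[-0.035,-0.005,0.1,0,0],[-0.035,-0.005,0.1,0,0]])

```text
t: 3.58
tcp_pos: [0.5748, 0.0339, 0.1353]
tcp_rot: [[-0.671, 0.741, -0.003], [0.741, 0.671, -0.0], [0.002, -0.002, -1.0]]
contact_force: [-1.4, -0.8, 0.7]
finger_gap: 0.499
gripper_force: 0.0
```

Run:
```python
from h import *
b=[]
for n in('top','side'):
    s=cv2.resize(snap(n)[:,:,::-1],None,fx=4,fy=4,interpolation=cv2.INTER_CUBIC)
    o=ctrl.observe(); p=proj(n,[[.5765,.033,.095]])[0]; x,y=int(p[0]*4),int(p[1]*4)
    b.append(s[y-200:y+200,x-200:x+200])
cv2.imwrite('pics/g1.png',np.hstack(b)); print(o['tcp_pos'])
```

```text
[0.5764 0.0334 0.1374]
```

View pics/g1.png

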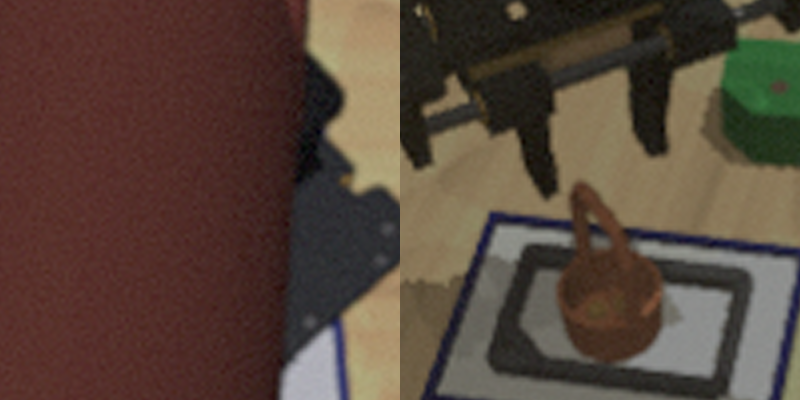

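The fingers straddle the handle arch in the side view: tips at about (548,190) and (655,150), arch at (590,190). I'll descend and close.

Request:
apply_moves(increments=[[0,0,0.02,0,0],[0,0,0.04,0,0],[0,0,0.051,0,0],[0,0,0.051,0,0],[0,0,0.051,0,-0.4]])

```text
t: 4.3
tcp_pos: [0.5766, 0.0324, 0.0861]
tcp_rot: [[-0.669, 0.743, 0.001], [0.743, 0.669, -0.0], [-0.0, 0.0, -1.0]]
contact_force: [0.9, -0.0, 1.3]
finger_gap: 0.455
gripper_force: 0.0
```

Request:
apply_moves(increments=[[0,0,0,0,-0.7],[0,0,0,0,-1],[0,0,0,0,-1],[0,0,0,0,-1],[0,0,0,0,-1]], squeeze=35)

```text
t: 4.92
tcp_pos: [0.5763, 0.0325, 0.0856]
tcp_rot: [[-0.67, 0.743, 0.0], [0.743, 0.67, -0.0], [-0.0, 0.0, -1.0]]
contact_force: [1.2, -0.8, 0.4]
finger_gap: 0.075
gripper_force: 34.9
```

Request:
apply_moves(increments=[[0,0,-0.01,0,-1],[0,0,-0.025,0,-1],[0,0,-0.045,0,-1],[0,0,-0.065,0,-1],[0,0,-0.07,0,-1]], squeeze=40)

```text
t: 5.55
tcp_pos: [0.5772, 0.0324, 0.1577]
tcp_rot: [[-0.669, 0.743, 0.003], [0.743, 0.669, 0.001], [-0.001, 0.003, -1.0]]
contact_force: [0.9, -0.0, -1.8]
finger_gap: 0.075
gripper_force: 39.9
```

Run:
```python
from h import *
n='side'; s=snap(n); print([ (W(n,d['xyz']),d['confidence']) for d in ctrl.pinpoint('basket',n)[:2]])
o=ctrl.observe(); p=o['tcp_pos']; print(p,o['finger_gap'],o['gripper_force'],o['contact_force'],tosh(.496-p[0],.272-p[1]))
x,y=proj(n,[[p[0],p[1],p[2]-.05]])[0].astype(int)
cv2.imwrite('pics/l1.png',cv2.resize(s[y-75:y+75,x-75:x+75,::-1],None,fx=3,fy=3))
```

```text
[(array([0.5737, 0.0347, 0.0852]), 0.65)]
[0.5766 0.0325 0.1563] 0.0750550844032257 39.86693635582924 [-0.11   -0.6072 -1.5645] [0.2318 0.1005 0.    ]
```

View pics/l1.png

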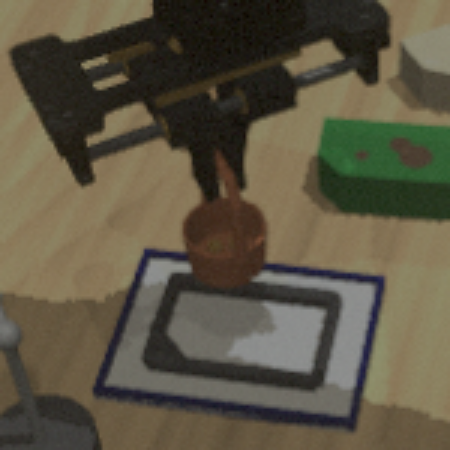

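The basket is held upright at (225,240), clear of the frame. Carry it to the mat.

Request:
apply_moves(increments=[[0.02,0.009,0,0,-1],[0.05,0.022,0,0,-1],[0.082,0.036,0,0,-1],[0.116,0.05,0,0,-1],[0.15,0.065,0,0,-1]])

```text
t: 6.28
tcp_pos: [0.5231, 0.1882, 0.1548]
tcp_rot: [[-0.669, 0.743, -0.001], [0.743, 0.669, -0.001], [0.0, -0.001, -1.0]]
contact_force: [0.8, -0.8, -1.0]
finger_gap: 0.074
gripper_force: 39.9
```

Request:
apply_moves(increments=[[0.03,0.013,0,0,-1],[0.055,0.024,0,0,-1],[0.072,0.031,0,0,-1],[0.082,0.0355,0,0,-1],[0.082,0.0355,0,0,-1]])

```text
t: 6.9
tcp_pos: [0.4955, 0.2721, 0.1553]
tcp_rot: [[-0.67, 0.742, -0.0], [0.742, 0.67, -0.0], [-0.0, -0.0, -1.0]]
contact_force: [0.1, -0.2, -2.2]
finger_gap: 0.073
gripper_force: 39.9
```

Request:
apply_moves(increments=[[0,0,0.02,0,-1],[0,0,0.04,0,-1],[0,0,0.055,0,-1],[0,0,0.06,0,-1],[0,0,0.06,0,-1]])

```text
t: 7.52
tcp_pos: [0.4958, 0.2718, 0.0956]
tcp_rot: [[-0.669, 0.743, 0.0], [0.743, 0.669, -0.0], [-0.0, -0.0, -1.0]]
contact_force: [-0.2, -0.0, -0.4]
finger_gap: 0.076
gripper_force: 39.9
```

Request:
apply_moves(increments=[[0,0,0.002,0,-1],[0,0,0.004,0,-1],[0,0,0.006,0,-1],[0,0,0.008,0,-1],[0,0,0.008,0,-1]])

```text
t: 8.15
tcp_pos: [0.4956, 0.2721, 0.0875]
tcp_rot: [[-0.669, 0.743, 0.0], [0.743, 0.669, -0.0], [-0.0, 0.0, -1.0]]
contact_force: [-0.2, -0.4, -0.4]
finger_gap: 0.076
gripper_force: 39.9
```

Request:
apply_moves(increments=[[0,0,0.001,0,-1],[0,0,0.001,0,-1]])

```text
t: 8.4
tcp_pos: [0.4964, 0.2722, 0.0873]
tcp_rot: [[-0.669, 0.743, 0.001], [0.743, 0.669, 0.001], [-0.0, 0.002, -1.0]]
contact_force: [0.6, 0.8, 4.4]
finger_gap: 0.074
gripper_force: 39.9
```

Request:
apply_moves(increments=[[0,0,0,0,-0.7],[0,0,0,0,-0.4],[0,0,0,0,0],[0,0,0,0,0],[0,0,0,0,0]])

```text
t: 9.02
tcp_pos: [0.4955, 0.272, 0.0865]
tcp_rot: [[-0.67, 0.743, -0.0], [0.743, 0.67, -0.0], [-0.0, -0.0, -1.0]]
contact_force: [-0.1, -0.0, 1.3]
finger_gap: 0.469
gripper_force: 0.0
```

Request:
apply_moves(increments=[[0,0,-0.02,0,0],[0,0,-0.06,0,0],[0,0,-0.1,0,0.5],[0,0,-0.13,0,1],[0,0,-0.13,0,1]])

```text
t: 9.65
tcp_pos: [0.4967, 0.2727, 0.219]
tcp_rot: [[-0.669, 0.743, 0.003], [0.743, 0.669, 0.003], [0.0, 0.004, -1.0]]
contact_force: [0.1, 0.4, -0.3]
finger_gap: 0.754
gripper_force: 0.0
```

Run:
```python
from h import *
n='side'; s=snap(n); print([ (W(n,d['xyz']),d['confidence']) for d in ctrl.pinpoint('basket',n)[:2]])
for n in ('top','side'):
    if n=='top': snap(n)
    print([(W(n,d['xyz']),round(d['confidence'],2)) for d in ctrl.pinpoint('brick',n)[:5]])
o=ctrl.observe(); p=o['tcp_pos']; print(p,o['qpos'],o['contact_force'],tosh(.478-p[0],-.26-p[1]))
cv2.imwrite('pics/m1.png',s[:,:,::-1])
```

```text
[(array([0.4934, 0.2738, 0.0108]), 0.63)]
[(array([ 0.4787, -0.2636,  0.002 ]), 0.96), (array([ 0.6371, -0.3222,  0.0009]), 0.96), (array([ 0.5141, -0.1271, -0.0001]), 0.7), (array([ 0.337 , -0.2293,  0.0026]), 0.69)]
[(array([ 0.4776, -0.2598,  0.0026]), 0.91), (array([ 0.5174, -0.1288, -0.0005]), 0.78), (array([ 0.6338, -0.3238, -0.0016]), 0.63)]
[0.495  0.2718 0.2154] [-60.3962  10.4856  30.8899  98.9908  -5.608   72.1736  13.8361] [-0.7354  0.2123  0.0748] [-0.3836 -0.3687  0.0007]
```

View pics/m1.png

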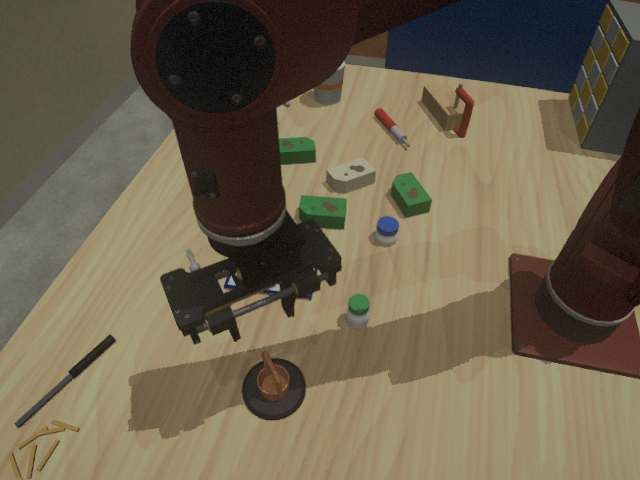

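The basket stands upright mid-mat at (274,380), and the brick is still at (351,175). On to the brick.

Request:
apply_moves(increments=[[-0.035,-0.035,0,9,1],[-0.075,-0.072,0,18,1],[-0.115,-0.11,0,27,1],[-0.155,-0.149,0,36,1],[-0.195,-0.187,0,45,1]])

```text
t: 10.52
tcp_pos: [0.4865, 0.0002, 0.216]
tcp_rot: [[0.057, 0.998, -0.001], [0.998, -0.057, -0.0], [-0.0, -0.001, -1.0]]
contact_force: [0.4, 0.8, 0.0]
finger_gap: 1.002
gripper_force: 0.0
```

Run:
```python
from h import *
ctrl.grab_frame('side');ctrl.grab_frame('side')
o=ctrl.observe(); p=o['tcp_pos']; R=np.array(o['tcp_rot']); print(p,np.degrees(np.arctan2(R[1,1],R[0,1])),tosh(.478-p[0],-.26-p[1]))
```

```text
[ 0.4865 -0.0044  0.2163] -3.689762483668322 [-0.2556  0.008   0.0002]
```

Request:
apply_moves(increments=[[-0.045,0.002,0,9,1],[-0.095,0.004,0,18,1],[-0.145,0.005,0,27,1],[-0.195,0.006,0,36,1],[-0.235,0.007,0,44,1]])

```text
t: 11.25
tcp_pos: [0.4816, -0.2345, 0.2162]
tcp_rot: [[0.734, 0.679, -0.0], [0.679, -0.734, -0.0], [-0.0, -0.0, -1.0]]
contact_force: [1.1, 0.2, -0.4]
finger_gap: 0.996
gripper_force: 0.0
```

Request:
apply_moves(increments=[[0,0,0.01,0,1],[0,0,0.03,0,1],[0,0,0.05,0,1],[0,0,0.05,0,1],[0,0,0.05,0,1]])

```text
t: 11.88
tcp_pos: [0.4823, -0.2325, 0.1669]
tcp_rot: [[0.73, 0.683, -0.0], [0.683, -0.73, -0.0], [-0.0, 0.0, -1.0]]
contact_force: [-0.9, 0.1, 0.7]
finger_gap: 0.998
gripper_force: 0.0
```

Run:
```python
from h import *
ctrl.grab_frame('side')
o=ctrl.observe(); p=o['tcp_pos']; R=np.array(o['tcp_rot']); print(p,o['qpos'],np.degrees(np.arctan2(R[1,1],R[0,1])),tosh(.478-p[0],-.26-p[1]))
```

```text
[ 0.4825 -0.2327  0.1671] [-30.144   12.8518  58.5144 107.25   -11.961   66.3852 -14.3462] -46.90960898043991 [-0.0219  0.0169 -0.    ]
```

Request:
apply_moves(increments=[[-0.022,0.017,0,0.6,1],[-0.022,0.017,0.03,0.6,1],[-0.022,0.017,0.07,0.6,1],[-0.022,0.017,0.1,0.6,1],[-0.022,0.017,0.1,0.6,1]])

```text
t: 12.55
tcp_pos: [0.4767, -0.2599, 0.0656]
tcp_rot: [[0.738, 0.675, -0.003], [0.675, -0.738, 0.0], [-0.002, -0.002, -1.0]]
contact_force: [0.1, 0.6, 0.5]
finger_gap: 1.0
gripper_force: 0.0
```

Request:
apply_moves(increments=[[0,0,0.015,0,1],[0,0,0.03,0,1],[0,0,0.035,0,1],[0,0,0.035,0,1]])

```text
t: 13.05
tcp_pos: [0.4774, -0.2605, 0.0314]
tcp_rot: [[0.738, 0.675, -0.0], [0.675, -0.738, -0.0], [-0.0, -0.0, -1.0]]
contact_force: [0.4, 0.1, -0.2]
finger_gap: 1.0
gripper_force: 0.0
```

Request:
apply_moves(increments=[[0,0,0,0,0.7],[0,0,0,0,0.5],[0,0,0,0,0.3],[0,0,0,0,0.1],[0,0,0,0,0.1]], squeeze=15)

```text
t: 13.68
tcp_pos: [0.4778, -0.2606, 0.0317]
tcp_rot: [[0.738, 0.675, 0.0], [0.675, -0.738, -0.0], [0.0, 0.0, -1.0]]
contact_force: [0.6, 0.4, 1.6]
finger_gap: 0.667
gripper_force: 15.0
```

Request:
apply_moves(increments=[[0,0,0,0,-0.3],[0,0,-0.01,0,-0.3],[0,0,-0.03,0,-0.3],[0,0,-0.06,0,-0.3],[0,0,-0.08,0,-0.3]], squeeze=30)

```text
t: 14.3
tcp_pos: [0.4779, -0.2609, 0.1138]
tcp_rot: [[0.738, 0.674, 0.002], [0.674, -0.738, -0.0], [0.001, 0.001, -1.0]]
contact_force: [1.6, 0.4, -1.8]
finger_gap: 0.663
gripper_force: 30.0
```

Run:
```python
from h import *
ctrl.grab_frame('side')
o=ctrl.observe(); p=o['tcp_pos']; R=np.array(o['tcp_rot']); print(p,o['contact_force'],o['gripper_force'],np.degrees(np.arctan2(R[1,1],R[0,1])),tosh(.5725-p[0],.034-p[1]))
```

```text
[ 0.4789 -0.2614  0.1156] [ 1.2085 -1.7595  0.519 ] 29.996032118797302 -47.60024767798973 [ 0.2684 -0.155   0.0002]
```

Run:
```python
from h import *
from scipy.optimize import least_squares
hm=np.array([(.085,.062),(.085,-.062),(-.085,-.062),(-.085,.062)])
fr=np.array([(.0595,-.0385),(-.0595,-.0385),(-.0595,.0385)])
def poly(M,t,a,z):
    R=np.array([[np.cos(a),-np.sin(a)],[np.sin(a),np.cos(a)]]);return np.c_[np.array(M)@R.T+t,np.full(len(M),z)]
t0=np.array([.5727,.0341]);a0=np.radians(4.8)
def scorefn(img,n):
    k=cv2.GaussianBlur(img.astype(np.float32),(0,0),.8)
    sat=k[:,:,2]-k[:,:,0]   # blue-red: wood negative, tray>=0
    return sat
# outer tray edge: half-crossings of (B-R) along edge normals, per camera then joint
def edges(img,n):
    f=scorefn(img,n); out=[]
    for i in range(4):
        A,B=hm[i],hm[(i+1)%4]
        nrm=(A+B)/2; nrm=nrm/np.linalg.norm(nrm)
        for s in np.linspace(.12,.88,25):
            P=A+(B-A)*s; d=np.arange(-.008,.0081,.0004)
            uv=proj(n,poly(P+d[:,None]*nrm,t0,a0,.01)).astype(np.float32)
            v=cv2.remap(f,uv[:,0].reshape(1,-1),uv[:,1].reshape(1,-1),cv2.INTER_LINEAR)[0]
            j=np.argmin(np.diff(v)); 
            if np.diff(v)[j]<-2: out.append((P,nrm,d[j]+.0002))
    return out
for n,im in(('top',cv2.imread('pics/top0.png')[:,:,::-1]),('side',cv2.imread('pics/side0.png')[:,:,::-1]),('side',cv2.imread('pics/m1.png')[:,:,::-1]))[:2]:
    E=edges(im,n)
    # small correction: d = nrm.(dt + da x P)
    A=np.array([[q[0],q[1],q[0]*-P[1]+q[1]*P[0]] for P,q,d in E]);b=np.array([d for *_,d in E])
    r=least_squares(lambda x:(A@x-b)*1000,np.zeros(3),loss='soft_l1'); x=r.x
    c,s=np.cos(a0),np.sin(a0); print(n,len(E),t0+[c*x[0]-s*x[1],s*x[0]+c*x[1]],np.degrees(a0+x[2]),np.median(abs(r.fun)))
```

```text
top 100 [0.5726 0.0345] 4.9341691562850745 0.4885230290973007
side 98 [0.573  0.0389] 5.196341175363522 1.0893741207721601
```

Request:
apply_moves(increments=[[0.02,-0.012,0,4,-0.3],[0.055,-0.032,0,10,-0.3],[0.095,-0.055,0,17,-0.3],[0.135,-0.078,0,25,-0.3],[0.175,-0.101,0,32,-0.3]])

```text
t: 14.98
tcp_pos: [0.5388, -0.0661, 0.1117]
tcp_rot: [[0.984, 0.177, 0.0], [0.177, -0.984, 0.0], [0.0, -0.0, -1.0]]
contact_force: [0.0, 0.2, -1.8]
finger_gap: 0.663
gripper_force: 30.0
```

Run:
```python
from h import *
ctrl.grab_frame('side');ctrl.grab_frame('side')
o=ctrl.observe(); p=o['tcp_pos']; R=np.array(o['tcp_rot']); print(p,o['contact_force'],np.degrees(np.arctan2(R[1,1],R[0,1])),tosh(.5726-p[0],.0345-p[1]))
```

```text
[ 0.5401 -0.0614  0.1111] [ 0.2513  0.2134 -2.3289] -79.28536275845674 [ 0.0498 -0.0882  0.0001]
```

Request:
apply_moves(increments=[[0.015,-0.026,0,2,-0.3],[0.032,-0.056,0,4,-0.3],[0.045,-0.08,0,5.7,-0.3],[0.05,-0.088,0,5.7,-0.3],[0.05,-0.088,0,5.7,-0.3]])

```text
t: 15.7
tcp_pos: [0.5717, 0.0273, 0.1115]
tcp_rot: [[0.996, 0.084, -0.0], [0.084, -0.996, -0.001], [-0.0, 0.001, -1.0]]
contact_force: [-0.3, -0.6, -2.3]
finger_gap: 0.664
gripper_force: 30.0
```

Run:
```python
from h import *
s=snap('side'); n='side'
for t in('brick_corner','brick','pocket_corner','holder'): print(t,[(W(n,d['xyz']),round(d['confidence'],2)) for d in ctrl.pinpoint(t,n)[:5]])
o=ctrl.observe(); p=np.array(o['tcp_pos']); R=np.array(o['tcp_rot']); print(p,np.degrees(np.arctan2(R[1,1],R[0,1])),tosh(.5726-p[0],.0345-p[1]))
# overlay expected brick & pocket
a=np.radians(5.); Rz=np.array([[np.cos(a),-np.sin(a)],[np.sin(a),np.cos(a)]])
bm=np.array([(.05,-.029),(-.05,-.029),(-.05,.029),(.03,.029),(.05,.009)]); pk=np.array([(.0565,-.0355),(-.0565,-.0355),(-.0565,.0355),(.0294,.0355),(.0565,.0084)])
s4=cv2.resize(s[:,:,::-1],None,fx=4,fy=4,interpolation=cv2.INTER_CUBIC)
def dr(M,t,z,c):
    q=proj(n,np.c_[M@Rz.T+t,np.full(5,z)])*4+1.5
    cv2.polylines(s4,[np.round(q*4).astype(int)],True,c,1,shift=2)
zb=p[2]-.0317; yb=p[:2]
dr(bm,yb,zb,(0,0,255)); dr(bm,yb,zb+.038,(0,0,255)); dr(pk,[.5726,.0345],.02,(0,255,0))
x,y=(proj(n,[[.5726,.0345,.05]])[0]*4).astype(int); cv2.imwrite('pics/p1.png',s4[y-280:y+220,x-300:x+300])
```

```text
brick_corner [(array([ 0.5524, -0.1027, -0.003 ]), 0.94), (array([ 0.3828, -0.2505,  0.0028]), 0.79), (array([0.6089, 0.0479, 0.0776]), 0.59), (array([ 0.6049, -0.358 ,  0.0054]), 0.59)]
brick [(array([0.5745, 0.0295, 0.0852]), 0.9), (array([ 0.6333, -0.3227, -0.0015]), 0.74), (array([ 0.5168, -0.1289,  0.    ]), 0.7), (array([ 0.336 , -0.2298,  0.0055]), 0.65)]
pocket_corner [(array([0.6109, 0.0592, 0.0047]), 0.82)]
holder [(array([0.5708, 0.0358, 0.004 ]), 0.6)]
[0.5716 0.0265 0.1117] -85.35693140350686 [ 0.0017 -0.0079  0.    ]
```

View pics/p1.png

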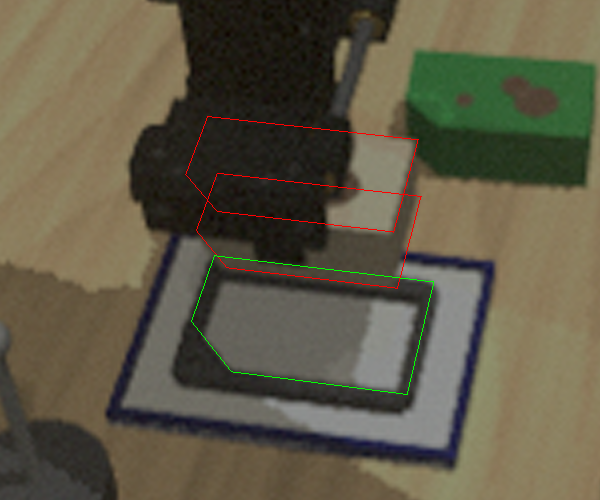

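The brick hangs level over the holder and the red model overlay agrees with it; its cut corner faces the pocket's cut at lower left, around (210,350). I'll centre it, then lower it to just above the frame.

Request:
apply_moves(increments=[[0.002,-0.008,0,-0.4,-0.3],[0.002,-0.008,0.015,-0.4,-0.3],[0.002,-0.008,0.035,-0.4,-0.3],[0.002,-0.008,0.05,-0.4,-0.3],[0.002,-0.008,0.052,-0.4,-0.3]])

```text
t: 16.58
tcp_pos: [0.5721, 0.0355, 0.0579]
tcp_rot: [[0.996, 0.089, -0.003], [0.089, -0.996, -0.001], [-0.003, 0.001, -1.0]]
contact_force: [-0.5, 0.9, -1.5]
finger_gap: 0.662
gripper_force: 30.0
```

Run:
```python
from h import *
n='side'; s=snap('side')
o=ctrl.observe(); p=np.array(o['tcp_pos']); R=np.array(o['tcp_rot']); print(p,np.degrees(np.arctan2(R[1,1],R[0,1])),o['contact_force'],tosh(.5726-p[0],.0345-p[1]))
x,y=proj(n,[[.5726,.0345,.03]])[0].astype(int); cv2.imwrite('pics/p2.png',cv2.resize(s[y-50:y+50,x-65:x+65,::-1],None,fx=6,fy=6,interpolation=cv2.INTER_CUBIC))
```

```text
[0.5726 0.0354 0.0585] -84.90151654217009 [ 0.3861 -0.9183 -1.6101] [-0.      0.0009  0.    ]
```

View pics/p2.png

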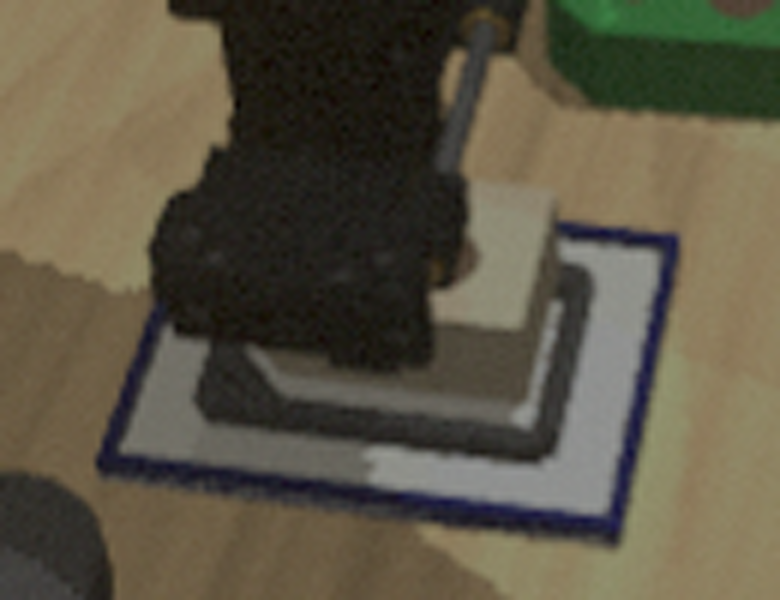

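Run:
```python
from h import *
n='side'; a=np.radians(5.); Rz=np.array([[np.cos(a),-np.sin(a)],[np.sin(a),np.cos(a)]])
c=proj(n,[[.5726,.0345,.03]])[0].astype(int)
def q(M,t,z): return ((proj(n,[[*(Rz@np.array(M)+t),z]])[0]-c+[65,50])*6+2.5).round(0)
t=np.array([.5726,.0345]); b=np.array([.5726,.0354])
zb=.0585-.0317
for nm,M,tt,z in [('brick bot -x+y',(-.05,.029),b,zb),('brick top -x+y',(-.05,.029),b,zb+.038),('brick top -x-y',(-.05,-.029),b,zb+.038),('brick bot cut',(.03,.029),b,zb),
 ('flare -x+y',(-.0565,.0355),t,.02),('flare mid',(0,.0355),t,.02),('brick bot mid',(0,.029),b,zb),('outer top -x+y',(-.0595,.0385),t,.02),('outer bot -x+y',(-.0595,.0385),t,.006),('outer top -x-y',(-.0595,-.0385),t,.02),('rim -x+y',(-.085,.062),t,.01),('rim -x-y',(-.085,-.062),t,.01),('flare +1mm y',(-.0565,.0365),t,.02)]: print(nm,q(M,tt,z))
```

```text
brick bot -x+y [529. 404.]
brick top -x+y [524. 328.]
brick top -x-y [559. 188.]
brick bot cut [283. 373.]
flare -x+y [547. 434.]
flare mid [373. 411.]
brick bot mid [375. 384.]
outer top -x+y [555. 442.]
outer bot -x+y [556. 469.]
outer top -x-y [598. 259.]
rim -x+y [622. 532.]
rim -x-y [684. 236.]
flare +1mm y [546. 436.]
```

The brick sits about 6 mm above the frame, with its near edge at (517,405) inside the flare. Brick and rim show the same offset of about −6 px, so they agree relative to each other. Lower gently.

Request:
apply_moves(increments=[[0,0.001,0.002,0,-0.3],[0,0.001,0.004,0,-0.3],[0,0.001,0.006,0,-0.3],[0,0.001,0.008,0,-0.3],[0,0.001,0.009,0,-0.3]])

```text
t: 17.25
tcp_pos: [0.5732, 0.0349, 0.0505]
tcp_rot: [[0.996, 0.09, -0.0], [0.09, -0.996, -0.0], [-0.0, 0.0, -1.0]]
contact_force: [-0.7, -0.3, -1.6]
finger_gap: 0.661
gripper_force: 30.0
```

Request:
apply_moves(increments=[[0,0,0.001,0,-0.3],[0,0,0.002,0,-0.3],[0,0,0.003,0,-0.3],[0,0,0.004,0,-0.3]])

```text
t: 17.75
tcp_pos: [0.5733, 0.0349, 0.0465]
tcp_rot: [[0.996, 0.089, 0.0], [0.089, -0.996, -0.0], [0.0, 0.0, -1.0]]
contact_force: [-0.1, 0.4, -1.4]
finger_gap: 0.664
gripper_force: 30.0
```

No contact force yet, and the brick is already at the flare's bottom. Continue.

Request:
apply_moves(increments=[[0,0,0.001,0,-0.3],[0,0,0.002,0,-0.3],[0,0,0.003,0,-0.3],[0,0,0.003,0,-0.3]])

```text
t: 18.25
tcp_pos: [0.5732, 0.0349, 0.0435]
tcp_rot: [[0.996, 0.089, -0.0], [0.089, -0.996, -0.0], [-0.0, 0.0, -1.0]]
contact_force: [-0.5, 0.7, -1.0]
finger_gap: 0.665
gripper_force: 30.0
```

Request:
apply_moves(increments=[[0,0,0.001,0,-0.3],[0,0,0.002,0,-0.3],[0,0,0.003,0,-0.3],[0,0,0.003,0,-0.3]])

```text
t: 18.75
tcp_pos: [0.5732, 0.0349, 0.0405]
tcp_rot: [[0.996, 0.089, -0.0], [0.089, -0.996, -0.0], [-0.0, 0.0, -1.0]]
contact_force: [0.1, 0.8, -2.5]
finger_gap: 0.666
gripper_force: 30.0
```

Request:
apply_moves(increments=[[0,0,0.001,0,-0.3],[0,0,0.002,0,-0.3],[0,0,0.002,0,-0.3]])

```text
t: 19.12
tcp_pos: [0.5732, 0.0349, 0.0385]
tcp_rot: [[0.996, 0.089, -0.0], [0.089, -0.996, -0.0], [-0.0, 0.0, -1.0]]
contact_force: [-0.3, 0.1, -2.0]
finger_gap: 0.664
gripper_force: 30.0
```

Request:
apply_moves(increments=[[0,0,0.0005,0,-0.3],[0,0,0.001,0,-0.3],[0,0,0.001,0,-0.3]])

```text
t: 19.5
tcp_pos: [0.5733, 0.0349, 0.0378]
tcp_rot: [[0.996, 0.089, -0.0], [0.089, -0.996, 0.0], [-0.0, -0.0, -1.0]]
contact_force: [-3.1, 1.2, 3.2]
finger_gap: 0.664
gripper_force: 30.0
```

Contact comes right at the seated height (0.0377). Release gently and retreat.

Request:
apply_moves(increments=[[0,0,0.0003,0,-0.3],[0,0,0.0003,0,0.4],[0,0,0.0003,0,0.5],[0,0,0.0003,0,0.6],[0,0,0.0003,0,0.7]], squeeze=5)

```text
t: 20.12
tcp_pos: [0.5732, 0.0349, 0.0372]
tcp_rot: [[0.996, 0.089, 0.0], [0.089, -0.996, -0.0], [-0.0, 0.0, -1.0]]
contact_force: [0.1, -0.4, 0.3]
finger_gap: 0.824
gripper_force: 0.0
```

Request:
apply_moves(increments=[[0,0,-0.01,0,0.8],[0,0,-0.03,0,0.8],[0,0,-0.07,0,0.8],[0,0,-0.12,0,0.8],[0,0,-0.17,0,0.8]])

```text
t: 20.75
tcp_pos: [0.5732, 0.0344, 0.2102]
tcp_rot: [[0.996, 0.089, 0.001], [0.089, -0.996, 0.0], [0.001, -0.0, -1.0]]
contact_force: [0.2, 0.8, -0.6]
finger_gap: 0.901
gripper_force: 0.0
```

Request:
apply_moves(increments=[[0,0.05,0,0,0.8],[0,0.1,0,0,0.8],[0,0.15,0,0,0.8],[0,0.2,0,0,0.8],[0,0.24,0,0,0.8]])

```text
t: 21.38
tcp_pos: [0.5945, -0.2067, 0.209]
tcp_rot: [[0.996, 0.088, 0.001], [0.088, -0.996, -0.001], [0.001, 0.001, -1.0]]
contact_force: [0.2, -0.4, 0.0]
finger_gap: 0.904
gripper_force: 0.0
```

Run:
```python
from h import *
s=snap('side')
for n in('side','top'):
    if n=='top': tp=snap(n)
    for t in 'brick brick_corner pocket_corner basket jar pot third_hand bit_block'.split():
        print(n,t,[(W(n,d['xyz']).round(3).tolist(),round(d['confidence'],2)) for d in ctrl.pinpoint(t,n)[:2]])
cv2.imwrite('pics/end.png',np.hstack([cv2.resize(s[210:330,190:340,::-1],(400,320),interpolation=cv2.INTER_CUBIC),cv2.resize(tp[140:290,130:340,::-1],(400,320),interpolation=cv2.INTER_CUBIC)]))
print(ctrl.observe()['t'])
```

```text
side brick [([0.633, -0.324, -0.001], 0.97), ([0.341, -0.226, -0.0], 0.94)]
side brick_corner [([0.605, -0.354, 0.006], 0.86), ([0.61, 0.056, 0.005], 0.77)]
side pocket_corner [([0.61, 0.055, 0.005], 0.91)]
side basket [([0.492, 0.275, 0.009], 0.93)]
side jar [([0.393, 0.113, -0.004], 0.9)]
side pot [([0.375, -0.103, 0.0], 0.55)]
side third_hand [([0.665, 0.153, 0.002], 0.71)]
side bit_block [([0.659, -0.157, 0.001], 0.69)]
top brick [([0.339, -0.227, 0.003], 0.79), ([0.572, 0.037, 0.009], 0.65)]
top brick_corner []
top pocket_corner [([0.615, 0.059, 0.006], 0.58), ([0.498, 0.273, 0.009], 0.36)]
top basket [([0.492, 0.273, 0.007], 0.91)]
top jar [([0.394, 0.113, -0.0], 0.94)]
top pot []
top third_hand [([0.663, 0.151, -0.0], 0.65)]
top bit_block [([0.665, -0.16, 0.0], 0.49)]
22.275
```

View pics/end.png

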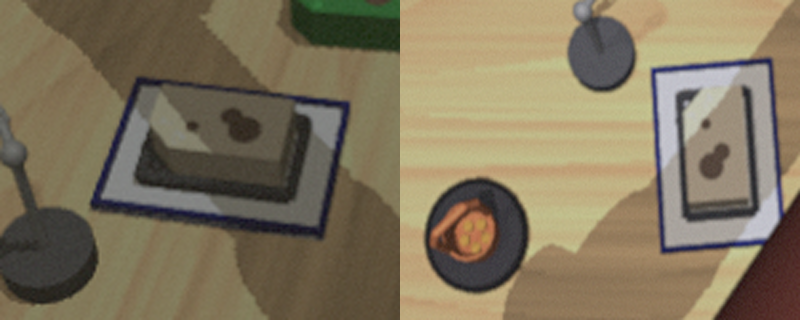

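The brick lies flat in the pocket with its cut corners matched (side view (225,130), top view (715,150)). The basket is upright and wholly on the mat at (476,235), and the bystanders haven't moved.

```bash
python3 -c "
from plant import ctrl
print(ctrl.job_done())"
```

```text
the job is handed in; nothing more can be done
None
```

Job handed in at about 22 s: the basket stands upright near the middle of the mat, the brick lies flat and fully home in the pocket with its cut corner matched, and the jar, pot, third hand and bit block stand where they were.

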